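# Change the microscope supply over through the interlocked switch pair

## Task

Change the microscope supply over on the interlocked switch box: first turn the red isolator lever counterclockwise (seen from above) until it rests against its sprung stop, which frees the black selector lever, then turn the black lever counterclockwise fully home against its own stop. Where the red lever meets its stop differs from box to box and has to be felt; turn both gently, never force a lever against its stop or against the interlock, let go at the end, and leave the things that stand round the box alone.

Things in the scene. Friction and masses are not known exactly. Their poses are not given: they have to be found in the camera images.
- switch_box: Low grey steel switch box with aluminium deck, 150 (x) x 236 (y) x 40 mm high, fixed to the table. Origin: centre of its underside; x points away from the robot at yaw 0, y left, z up. It carries a red crank lever on the left (+y) and a black one on the right (-y), each on an upright shaft. Nothing on it stands higher than 108 mm above the table.
- red_axis (a point): Point on the upright axis of the red lever, 92 mm above the table (box frame x 0, y +35 mm).
- red_grip (a point): Point on the axis of the red lever's upright round grip, 70 mm from the red shaft, 92 mm above the table. Grip 20 mm in diameter, free from 72 to 108 mm above the table; the flat arm below it (14 mm wide) has its top at 72 mm. The grip is fixed to the arm and turns with it.
- red_lever (a joint): Red lever angle, rad, growing counterclockwise from above; starts 0 to 0.25. At 0 the arm points 50 deg counterclockwise from the box's x. Friction 0.25 N m (3.6 N at the grip); stays where left. Meets its sprung stop somewhere between 0.9 and 1.6 rad, hidden and new each time. Only at the stop, within about 0.05 rad, does the slot in the brass ring below it let the black lever's pin pass.
- red_stop (a joint): Travel of the red lever's orange sprung stop, m: 0 untouched, growing as the lever compresses it, 10 N per mm at 53 mm from the red shaft (about 6 N per mm at the grip, on top of the friction). Over 3.5 mm, about 30 N at the grip, counts as forcing it.
- black_axis (a point): Point on the upright axis of the black lever, 92 mm above the table (box frame x 0, y -22 mm).
- black_grip (a point): Point on the axis of the black lever's upright round grip; same sizes and heights as the red one, 70 mm from the black shaft.
- black_lever (a joint): Black lever angle, rad, growing counterclockwise from above; starts 0 to 0.03. At 0 the arm points 127 deg clockwise from the box's x. Friction 0.25 N m; stays where left. With the red lever not at its stop, the pin hits the ring at about 0.06 rad; freed, it passes into the ring and the lever meets its own sprung stop at 1.27 rad.
- black_stop (a joint): Travel of the black lever's orange sprung stop, m: 0 untouched, 13 N per mm at 40 mm from the black shaft (about 4 N per mm at the grip, on top of the friction). Over 3.5 mm, about 30 N at the grip, counts as forcing it.
- interlock_pin: Upright steel pin, 8 mm in diameter, hanging from a short arm on the black lever's shaft, 32 mm from it, 47 to 63 mm above the table; origin at its lower end. Must pass through the 12 mm slot of the brass ring (84 mm mean diameter, round the red shaft). Over 60 N on it (about 30 N at the grip) counts as forcing the interlock.
- bulb_box: Bystander: small upright white and blue carton, 52 x 53 x 88 mm, loose. Origin: centre of its underside. Not to be moved.
- petri_dish: Bystander: clear round dish with lid, 63 mm in diameter, 15 mm high, loose. Origin: centre of its underside. Not to be moved.
- objective_case: Bystander: upright round case, black below and light grey above, 36 mm in diameter, 62 mm high, loose. Origin: centre of its underside. Not to be moved.

How it is judged:
By the outcome, as a careful person would: the job done as asked, in the order asked, and still so for the second after the job is handed in, with the robot touching nothing.
It also fails if it takes over 61 s, if anything falls off the work surface, if the arm or the gripper's body presses on something with over 40 N, if the wrist force passes 120 N, or if a joint passes its speed limit or range.

## Robot

A 6-joint arm with a two-finger parallel gripper is mounted at the origin on a cart in front of the work surface, level with it; the furniture and walls round the work are solid. World frame = base frame: x ahead of the robot, y to its left, z up, the work surface at z = 0. Lengths are in mm, angles in rad, forces in N, time in s.
With the tool pointing down it reaches from about 400 to 925 mm from the base axis. Payload 12.5 kg.
Tool frame: the origin (TCP) lies midway between the tips of the shut fingers; the grasp point (between the pads) lies 19 mm behind it; z points along the fingers, y is the line along which they close (so a half turn about z gives the same grasp; the last joint's range is limited). The gripper opens to 95 mm and grips with 3 to 60 N. Pads are 20 mm wide; open, the fingers measure 119 mm over their backs; the gripper's body (75 mm by 180 mm) begins 59 mm behind the grasp point.
Start: joints at [-1.351, 0.491, 1.559, -0, 1.092, -0.106], TCP at [200.065, -592.132, 214.661] pointing down, gripper open.
Joint ranges: [-3.1, 3.1], [-0.84, 2.19], [0.05, 2.79], [-1.13, 4.28], [0.06, 2.93], [-2.69, 2.69]. Speed limits (rad/s): [2.22, 2.22, 2.79, 3.14, 3.14, 3.14].

## Interface

Orientations are given as [roll, pitch, yaw] about the fixed x, y, z axes, in that order (R = Rz(yaw) Ry(pitch) Rx(roll)).
In Python, from cell import * gives the robot as it stands.
- The arm moves only by the tool servo_tool, never from a script. Its argument "moves" is one flat list of numbers, 5 for each row, row after row: the shift along the world's x, y, z as a fraction of full scale, then the turn about the world's z as a fraction of full scale, then the opening, from 0 (shut) to 1 (fully open). A call has 1 to 12 rows; each row is the pose to reach, as a shift and turn from the pose commanded when the call began, turning the shorter way round; what a row does not reach only later rows make up. Full scale, the value 1, is 400 mm for a shift and 180 degrees for a turn. A row lasts 1/12 s, in which the tool goes at most 41.7 mm and 7.16 degrees, less where a joint would pass 70% of its speed; a pose out of reach is approached as far as the arm can. A call with a number of a shift or a turn outside -1 to 1 is refused whole. A call with a gripper value outside its range is refused whole. The fingers move at their own pace and stop on an object; the grip force is fixed at half the most. Time passes only in rows, so rows that repeat a pose let the fingers close. It gives the time, the measured TCP pose, the force, the opening and the grip force at its end, in the units of the state.
- state(): the state, without advancing time (a new reading comes with each control period).
- read_camera(name): name is "scene" or "top" or "wrist"; returns (picture, depth): 420x560x3 uint8, blue, green, red; 420x560 float32, mm along the optical axis (not along the pixel's ray), 0 where there is no reading.
- get_calibration(name): a dict with "K" (3x3 intrinsics, pixels), "k1" (the pictures are not rectified: a ray, as slopes to the right and down, at radius r is drawn at 1 + k1 r^2 times it, then the intrinsics apply), "R" (3x3) and "t" (3): a world point X has camera coordinates R X + t. Camera axes: x right, y down, z forward; pixel columns grow to the right and rows downward; lengths in mm; the calibration is good to about 2 mm. A picture is of the moment at which its call begins: read the wrist's pose just before it. get_calibration takes no time and is no camera call; for the wrist camera it gives the pose at the moment of the call.
- job_done(): hands the job in; it is judged then, once.
The state is a dict: "t": time; "joints": joint angles; "qvel": joint speeds; "tau": joint torques, N m; "eef_pos": TCP position; "tcp_rot": TCP orientation; "ft_force": force on the tool from outside, world axes, zero at the start; "moment": the same for the moment, N m; "opening": opening from 0.0 (shut) to 1.0 (fully open); "grip_force": force on a finger pad.
Only numpy, scipy, OpenCV 4.12 (cv2) and the standard library are available. Lean on these libraries where they do the work, as an engineer would, in place of code of your own. Each camera call takes 0.05 s, during which the arm holds its last target. There are 200 camera calls.

## Working session

There is one attempt and no reset: what is moved stays moved. The work goes in short steps, Python scripts to look and compute and a tool call to move; the robot and the scene stay as the last step left them, time stands still between calls to the robot, and variables do not carry over. Pictures are saved under pics/ and viewed, at most 10 in all, crops included, and the job is handed in when it is done.

Besides the shell and the picture viewer there is one more tool, called after ">>>" as a command line: name --argument value ..., lists and objects as JSON in quotes. servo_tool: Moves the arm, as the interface text tells. Its arguments: {"type":"object","properties":{"moves":{"type":"array"}},"required":["moves"]}

```bash
mkdir -p pics; cat > h.py <<'E'
from cell import *
import numpy as np, cv2
def snap(n,f):
    c=get_calibration(n); p,d=read_camera(n); cv2.imwrite('pics/'+f+'.png',p); np.savez('pics/'+f+'.npz',p=p,d=d,**{k:np.array(c[k]) for k in('K','k1','R','t')}); return p,d
def load(f): return np.load('pics/'+f+'.npz')
def ray(z,u,v):
    K=z['K'];k=float(z['k1']);a=np.array([(u-K[0,2])/K[0,0],(v-K[1,2])/K[1,1]]);s=a.copy()
    for _ in range(30): s=a/(1+k*(s@s))
    return np.array([s[0],s[1],1])
def atz(z,u,v,h):
    R=z['R'];C=-R.T@z['t'];r=R.T@ray(z,u,v);return C+r*(h-C[2])/r[2]
def dep(z,u,v):
    return z['R'].T@(ray(z,u,v)*z['d'][int(round(v)),int(round(u))]-z['t'])
def proj(z,X):
    c=z['R']@np.asarray(X,float)+z['t'];s=c[:2]/c[2];s=s*(1+float(z['k1'])*(s@s));return z['K'][:2,:2]@s+z['K'][:2,2]
E
python3 - <<'E'
from h import *
s=state();print(s)
snap('top','top0');snap('scene','sc0')
for f in('top0','sc0'):
    z=load(f);print((-z['R'].T@z['t']).round(),z['R'].round(2).tolist())
E
```

```text
{'t': 0.0, 'joints': array([-1.35058614e+00,  4.91565202e-01,  1.55944213e+00,  2.41615008e-05,
        1.09170045e+00, -1.05631145e-01]), 'qvel': array([ 0.00077985,  0.00037939,  0.00107042, -0.00061413,  0.00074397,
        0.0002124 ]), 'tau': array([-6.02208365e-04, -6.12645435e+01, -2.58185148e+01,  6.92631374e-02,
        4.81900130e-02, -1.38293613e-04]), 'eef_pos': array([ 200.02218991, -591.87533692,  214.06076575]), 'tcp_rot': array([-3.14048600e+00, -1.38882817e-04,  3.25830109e-01]), 'ft_force': array([-0.51815932,  0.6224831 ,  0.24708513]), 'moment': array([ 0.04879187,  0.00019935, -0.01223717]), 'grip_force': 0.0, 'opening': 0.9988691126447813}
[408. -44. 909.] [[-0.01, -1.0, 0.0], [-0.98, 0.01, -0.18], [0.18, -0.01, -0.98]]
[ 37. 641. 719.] [[-0.81, -0.59, -0.02], [-0.34, 0.49, -0.81], [0.48, -0.65, -0.59]]
```

View pics/top0.png

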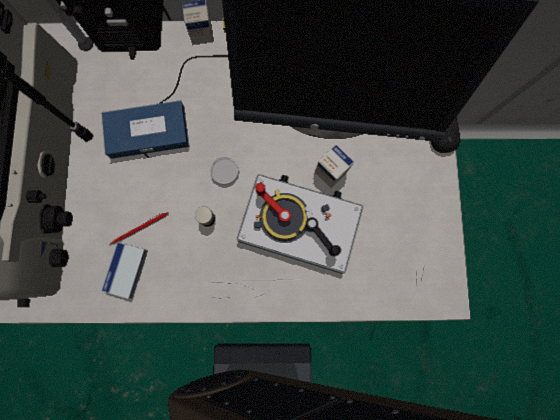

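View pics/sc0.png

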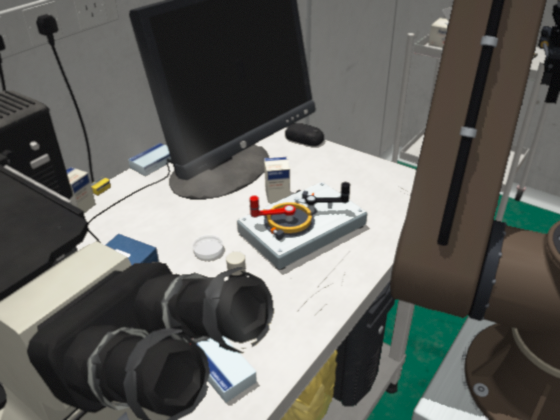

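The top view shows the box at about (302,222), red grip (260,188), red shaft (285,216), black shaft (312,223) and black grip (335,250). The monitor is beyond it and the carton is at (335,162). I'll enlarge this area.

```bash
python3 - <<'E'
from h import *
z=load('top0');p=z['p'][130:290,190:390];cv2.imwrite('pics/c1.png',cv2.resize(p,None,fx=4,fy=3.75 and 4,interpolation=cv2.INTER_CUBIC)[:600])
for n,u,v,h in [('rg',260,188,108),('rs',285,216,85),('bs',312,223,85),('bg',335,250,108),('pet',225,171,15),('case',205,216,62),('monbot',240,118,0),('monbotR',430,135,0)]:
    print(n,atz(z,u,v,h).round(1),dep(z,u,v).round(1))
E
```

```text
rg [583.2 -19.  108. ] [583.  -19.  108.8]
rs [531.  -67.8  85. ] [532.1 -68.   77.6]
bs [ 516.5 -121.    85. ] [ 517.8 -121.9   75.8]
bg [ 461.3 -161.4  108. ] [ 461.3 -161.3  108.9]
pet [642.4  60.7  15. ] [642.   60.5  16.6]
case [535.7  94.8  62. ] [536.2  95.2  59.1]
monbot [771.3  29.8   0. ] [713.6  18.2 144.3]
monbotR [ 727.9 -404.2    0. ] [ 675.2 -344.9  149.5]
```

View pics/c1.png

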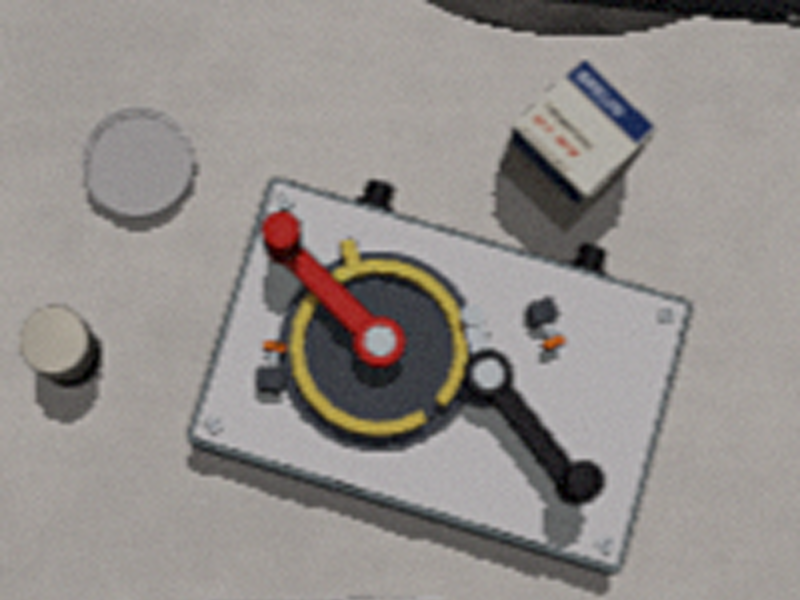

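The crop is 4x with its origin at (190,130). In crop pixels:
- Red grip (282,230), red shaft (380,341)
- Black shaft (489,372), black grip (580,480)
- Deck corners about (273,181), (691,303), (618,568) and (192,438)
- Orange red-lever stop about (272,347)

Next I fit the box pose.

```bash
python3 - <<'E'
from h import *
from scipy.optimize import least_squares
z=load('top0');q=lambda u,v:(190+u/4,130+v/4)
C=[((75,118),(273,181)),((75,-118),(691,303)),((-75,-118),(618,568)),((-75,118),(192,438))]
def tr(p,b): c,s=np.cos(p[2]),np.sin(p[2]);return np.array([p[0]+c*b[0]-s*b[1],p[1]+s*b[0]+c*b[1]])
O=[(b,atz(z,*q(*a),40)[:2],1) for b,a in C]+[((0,35),atz(z,*q(380,341),78)[:2],1),((0,-22),atz(z,*q(489,372),77)[:2],1)]
r=least_squares(lambda p:np.concatenate([tr(p,b)-o for b,o,_ in O]),[520,-100,-.28])
print(r.x,np.degrees(r.x[2]),r.fun.round(1))
for n,b,a,a0 in (('red',(0,35),(282,230),50),('blk',(0,-22),(580,481),-127)):
    s=tr(r.x,b);g=atz(z,*q(*a),108)[:2];d=g-s
    print(n,'axis',s.round(1),'grip',g.round(1),'len',np.hypot(*d).round(1),'ang',np.degrees(np.arctan2(d[1],d[0])).round(1),'lever',(np.arctan2(d[1],d[0])-np.radians(a0)-r.x[2]).round(3))
s=tr(r.x,(0,35))
for a in((272,347),(270,380)):
    d=atz(z,*q(*a),60)[:2]-s;print(np.hypot(*d),np.degrees(np.arctan2(d[1],d[0])))
E
```

```text
[ 5.23597810e+02 -1.01596138e+02 -3.01772681e-01] -17.29030099599877 [ 4.3  2.   2.  -3.3 -3.9 -2.6 -2.3  4.4  0.4 -0.2 -0.5 -0.3]
red axis [534.  -68.2] grip [584.2 -20. ] len 69.6 ang 43.9 lever 0.195
blk axis [ 517.1 -122.6] grip [ 460.9 -161.4] len 68.3 ang -145.4 lever -0.019
54.89626260520701 90.37909582041912
58.56091329252544 107.21357612982494
```

>>> servo_tool --moves '[0.575,0.857,0,0.14,0.55,0.575,0.857,0,0.14,0.55,0.575,0.857,0,0.14,0.55,0.575,0.857,0,0.14,0.55,0.575,0.857,0,0.14,0.55,0.575,0.857,0,0.14,0.55,0.575,0.857,0,0.14,0.55,0.575,0.857,0,0.14,0.55,0.575,0.857,0,0.14,0.55,0.575,0.857,0,0.14,0.55,0.575,0.857,0,0.14,0.55]'

```text
t: 1.02
eef_pos: [432.3, -244.7, 214.6]
tcp_rot: [-3.141, -0.001, 0.77]
ft_force: [0.2, -0.7, 0.1]
opening: 0.547
grip_force: 0.0
```

>>> servo_tool --moves '[0.385,0.573,-0.1,0,0.55,0.385,0.573,-0.1,0,0.55,0.385,0.573,-0.1,0,0.55,0.385,0.573,-0.1,0,0.55,0.385,0.573,-0.1,0,0.55,0.385,0.573,-0.1,0,0.55,0.385,0.573,-0.1,0,0.55,0.385,0.573,-0.1,0,0.55,0.385,0.573,-0.1,0,0.55,0.385,0.573,-0.1,0,0.55]'

```text
t: 1.85
eef_pos: [583.7, -20.5, 174.4]
tcp_rot: [-3.141, 0.001, 0.766]
ft_force: [0.6, -0.4, -0.5]
opening: 0.55
grip_force: 0.0
```

```bash
python3 - <<'E'
from h import *
s=state();print(s['eef_pos'].round(1),s['tcp_rot'].round(3))
snap('wrist','w0');z=load('w0');print((-z['R'].T@z['t']).round())
for X in((584,-20,108),(534,-68.5,78),(517,-122,78)):print(proj(z,X).round())
E
```

```text
[583.7 -20.5 174.4] [-3.141e+00  1.000e-03  7.660e-01]
[641.  33. 344.]
[275. 228.]
[275. 299.]
[307. 352.]
```

View pics/w0.png

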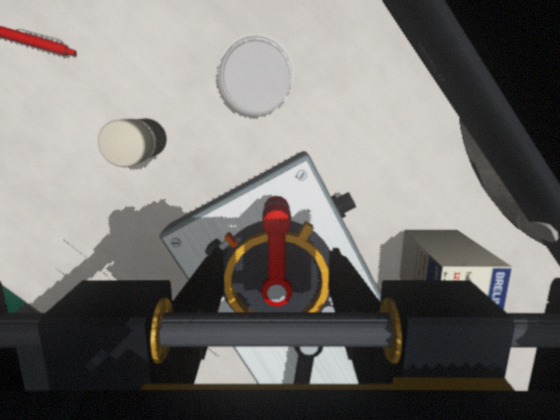

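The wrist view shows the red grip between the fingers' lines at (277,212) and the shaft at (276,292). The case at (128,143) and the dish at (254,77) are clear of the fingers. I'll check the grip by depth.

```bash
python3 - <<'E'
from h import *
z=load('w0')
for v in range(196,236,4): print(v,dep(z,276,v).round(1),z['p'][v,276])
print(dep(z,276,292).round(1))
w=[dep(z,u,v) for v in range(185,240) for u in range(255,300) if z['d'][v,u]>0];w=np.array(w);m=w[(w[:,2]>100)];print(len(m),m.min(0).round(1),m.max(0).round(1),((m.min(0)+m.max(0))/2).round(1),m.mean(0).round(1))
E
```

```text
196 [593.9 -11.8  69.1] [ 95  97 114]
200 [593.9 -11.7  82.1] [45 45 65]
204 [594.2 -11.5  95. ] [46 45 82]
208 [593.7 -12.  103.2] [43 42 85]
212 [592.6 -13.  107.8] [ 47  53 205]
216 [640.6  33.4 344.2] [ 49  54 206]
220 [588.4 -17.1 106.8] [ 36  40 117]
224 [586.6 -18.8 107.9] [ 38  37 110]
228 [584.5 -20.7 107.8] [ 31  31 106]
232 [582.6 -22.6 108.1] [ 32  33 105]
[537.2 -66.2  73.7]
680 [576.8 -28.2 100. ] [596.8  -8.4 109.6] [586.8 -18.3 104.8] [587.8 -17.4 107. ]
```

>>> servo_tool --moves '[0.004,0.003,-0.07,0,0.55,0.004,0.003,-0.16,0,0.55,0.004,0.003,-0.235,0,0.55,0.004,0.003,-0.235,0,0.55,0.004,0.003,-0.235,0,0.0,0.004,0.003,-0.235,0,0.0,0.004,0.003,-0.235,0,0.0,0.004,0.003,-0.235,0,0.0,0.004,0.003,-0.235,0,0.0,0.004,0.003,-0.235,0,0.0]'

```text
t: 2.73
eef_pos: [586.0, -18.9, 81.6]
tcp_rot: [3.14, -0.001, 0.766]
ft_force: [-0.7, -1.1, 6.5]
opening: 0.205
grip_force: 30.0
```

```bash
cat >> h.py <<'E'
def arc(c,p,steps,turn0=0,R=None,op=0.0):
    c=np.array(c);v=np.array(p)-c;R=R or np.hypot(*v);a=np.degrees(np.arctan2(v[1],v[0]));print('a0',a.round(2),'R',R)
    for s in steps:
        t=np.radians(a+s);d=c+R*np.array([np.cos(t),np.sin(t)])-p
        print(f'{d[0]/400:.4f}, {d[1]/400:.4f}, 0, {s/180:.4f}, {op},',end=' ')
    e=np.round(d/400,4)*400+p;print('\nend',e.round(2))
E
python3 -c "
from h import *
arc((535.5,-67.5),(585.67,-18.9),[2.5*i for i in range(1,13)])"
```

```text
a0 44.09 R 69.84975948419576
-0.0054, 0.0054, 0, 0.0139, 0.0, -0.0111, 0.0105, 0, 0.0278, 0.0, -0.0169, 0.0153, 0, 0.0417, 0.0, -0.0230, 0.0199, 0, 0.0556, 0.0, -0.0293, 0.0243, 0, 0.0694, 0.0, -0.0357, 0.0283, 0, 0.0833, 0.0, -0.0423, 0.0321, 0, 0.0972, 0.0, -0.0491, 0.0356, 0, 0.1111, 0.0, -0.0560, 0.0387, 0, 0.1250, 0.0, -0.0631, 0.0416, 0, 0.1389, 0.0, -0.0703, 0.0442, 0, 0.1528, 0.0, -0.0776, 0.0464, 0, 0.1667, 0.0, 
end [ 5.5463e+02 -3.4000e-01]
```

>>> servo_tool --moves '[-0.0055,0.0055,0,0.014,0,-0.011,0.0105,0,0.028,0,-0.017,0.0155,0,0.042,0,-0.023,0.02,0,0.0555,0,-0.0295,0.0245,0,0.0695,0,-0.0355,0.0285,0,0.0835,0,-0.0425,0.032,0,0.097,0,-0.049,0.0355,0,0.111,0,-0.056,0.0387,0,0.125,0,-0.063,0.0416,0,0.139,0,-0.0703,0.0442,0,0.153,0,-0.0776,0.0464,0,0.1667,0]'

```text
t: 3.73
eef_pos: [555.5, -0.4, 81.7]
tcp_rot: [3.139, -0.001, 1.291]
ft_force: [2.8, -1.2, 4.0]
opening: 0.204
grip_force: 30.0
```

```bash
python3 -c "
from h import *
s=state();print(s['eef_pos'].round(2),s['ft_force'].round(2),s['moment'].round(2),s['opening'],s['tcp_rot'])
arc((535.5,-67.5),(554.63,-.34),[1.5,3,4.5,6,6])"
```

```text
[ 5.5553e+02 -4.0000e-01  8.1660e+01] [ 2.83 -1.21  3.99] [-0.06 -0.38 -0.14] 0.20379512535923935 [ 3.13861816e+00 -5.51303210e-04  1.29125185e+00]
a0 74.1 R 69.83138620992712
-0.0044, 0.0012, 0, 0.0083, 0.0, -0.0089, 0.0023, 0, 0.0167, 0.0, -0.0133, 0.0032, 0, 0.0250, 0.0, -0.0178, 0.0041, 0, 0.0333, 0.0, -0.0178, 0.0041, 0, 0.0333, 0.0, 
end [547.51   1.3 ]
```

>>> servo_tool --moves '[-0.0045,0.0012,0,0.0085,0,-0.009,0.0023,0,0.0165,0,-0.0135,0.0032,0,0.025,0,-0.0178,0.004,0,0.0333,0,-0.0178,0.004,0,0.0333,0]'

```text
t: 4.15
eef_pos: [548.1, 1.3, 81.6]
tcp_rot: [3.139, -0.0, 1.396]
ft_force: [0.8, 1.5, 7.5]
opening: 0.203
grip_force: 30.0
```

```bash
python3 -c "
from h import *
s=state();print(s['eef_pos'].round(2),s['ft_force'].round(2),s['moment'].round(2),s['opening'],s['tcp_rot'])
snap('wrist','w1');snap('scene','s1')
z=load('w1');cv2.imwrite('pics/w1c.png',cv2.resize(z['p'][170:330,160:400],None,fx=3.3,fy=3.3,interpolation=cv2.INTER_CUBIC))
arc((535.5,-67.5),(547.51,1.26),[1,2,3,4,4])"
```

```text
[548.14   1.35  81.64] [0.85 1.47 7.54] [ 0.27 -0.16 -0.02] 0.20250394391317883 [ 3.13917845e+00 -3.17385301e-04  1.39568558e+00]
a0 80.09 R 69.80098638271525
-0.0030, 0.0005, 0, 0.0056, 0.0, -0.0060, 0.0009, 0, 0.0111, 0.0, -0.0090, 0.0013, 0, 0.0167, 0.0, -0.0121, 0.0017, 0, 0.0222, 0.0, -0.0121, 0.0017, 0, 0.0222, 0.0, 
end [542.67   1.94]
```

View pics/w1c.png

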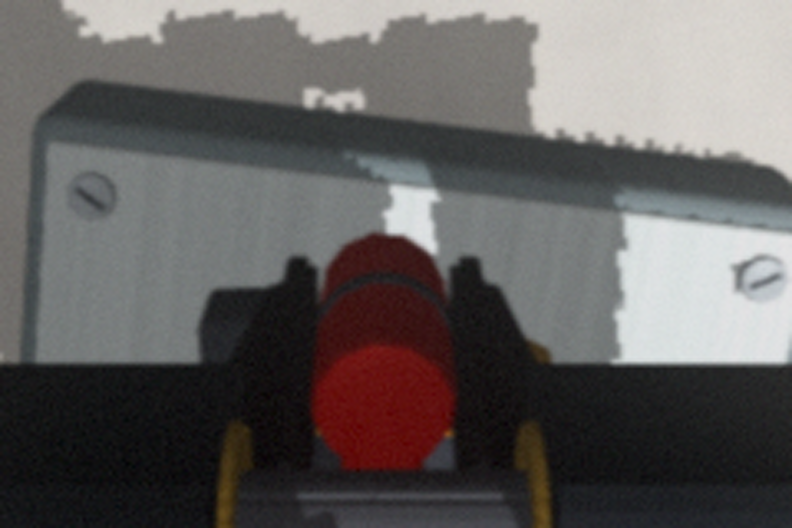

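The wrist crop shows the red grip held between the pads at (385,400), with the dark stop block just left at (230,330). The stop should be near, so I go on in small, felt steps.

>>> servo_tool --moves '[-0.003,0.0005,0,0.0055,0,-0.006,0.001,0,0.011,0,-0.0075,0.0012,0,0.014,0,-0.0075,0.0012,0,0.014,0]'

```text
t: 4.58
eef_pos: [545.3, 1.8, 81.6]
tcp_rot: [3.139, -0.0, 1.439]
ft_force: [0.7, 1.4, 6.9]
opening: 0.202
grip_force: 30.0
```

```bash
python3 -c "
from h import *
s=state();print(s['eef_pos'].round(2),s['ft_force'].round(2),s['moment'].round(2))
for k in range(6):
    t=np.radians(80.09+2.5*(k+1));p=np.array([535.5+69.8*np.cos(t),-67.5+69.8*np.sin(t)]); 
    arc((535.5,-67.5),p,[1.25,2.5],R=69.8)"
```

```text
[545.32   1.81  81.63] [0.74 1.35 6.89] [ 0.25 -0.26 -0.06]
a0 82.59 R 69.8
-0.0038, 0.0004, 0, 0.0069, 0.0, -0.0076, 0.0008, 0, 0.0139, 0.0, 
end [541.46   2.04]
a0 85.09 R 69.8
-0.0038, 0.0003, 0, 0.0069, 0.0, -0.0076, 0.0005, 0, 0.0139, 0.0, 
end [538.43   2.24]
a0 87.59 R 69.8
-0.0038, 0.0001, 0, 0.0069, 0.0, -0.0076, 0.0002, 0, 0.0139, 0.0, 
end [535.4    2.32]
a0 90.09 R 69.8
-0.0038, -0.0000, 0, 0.0069, 0.0, -0.0076, -0.0002, 0, 0.0139, 0.0, 
end [532.35   2.22]
a0 92.59 R 69.8
-0.0038, -0.0002, 0, 0.0069, 0.0, -0.0076, -0.0005, 0, 0.0139, 0.0, 
end [529.31   2.03]
a0 95.09 R 69.8
-0.0038, -0.0004, 0, 0.0069, 0.0, -0.0076, -0.0008, 0, 0.0139, 0.0, 
end [526.27   1.7 ]
```

>>> servo_tool --moves '[-0.0038,0.0004,0,0.007,0,-0.0076,0.0008,0,0.014,0,-0.0076,0.0008,0,0.014,0]'

```text
t: 4.83
eef_pos: [542.1, 2.2, 81.6]
tcp_rot: [3.139, -0.0, 1.483]
ft_force: [1.1, 1.3, 7.1]
opening: 0.202
grip_force: 30.0
```

>>> servo_tool --moves '[-0.0038,0.0003,0,0.007,0,-0.0076,0.0005,0,0.014,0,-0.0076,0.0005,0,0.014,0]'

```text
t: 5.08
eef_pos: [539.1, 2.4, 81.6]
tcp_rot: [3.139, -0.0, 1.527]
ft_force: [-0.1, 1.9, 8.3]
opening: 0.205
grip_force: 30.0
```

>>> servo_tool --moves '[-0.0038,0.0001,0,0.007,0,-0.0076,0.0002,0,0.014,0,-0.0076,0.0002,0,0.014,0]'

```text
t: 5.33
eef_pos: [536.0, 2.5, 81.6]
tcp_rot: [3.139, -0.0, 1.571]
ft_force: [0.7, 1.5, 8.2]
opening: 0.207
grip_force: 30.0
```

>>> servo_tool --moves '[-0.0038,0,0,0.007,0,-0.0076,-0.0002,0,0.014,0,-0.0076,-0.0002,0,0.014,0]'

```text
t: 5.58
eef_pos: [533.0, 2.4, 81.6]
tcp_rot: [3.139, 0.0, 1.615]
ft_force: [1.2, 2.6, 7.6]
opening: 0.204
grip_force: 30.0
```

>>> servo_tool --moves '[-0.0038,-0.0002,0,0.007,0,-0.0076,-0.0005,0,0.014,0,-0.0076,-0.0005,0,0.014,0]'

```text
t: 5.83
eef_pos: [529.9, 2.2, 81.6]
tcp_rot: [3.139, 0.0, 1.659]
ft_force: [0.1, 2.1, 7.9]
opening: 0.206
grip_force: 30.0
```

>>> servo_tool --moves '[-0.0038,-0.0004,0,0.007,0,-0.0076,-0.0008,0,0.014,0,-0.0076,-0.0008,0,0.014,0]'

```text
t: 6.08
eef_pos: [526.9, 1.9, 81.6]
tcp_rot: [3.139, 0.0, 1.703]
ft_force: [0.4, 2.4, 8.8]
opening: 0.202
grip_force: 30.0
```

```bash
python3 -c "
from h import *
for k in range(6,18):
    t=np.radians(80.09+2.5*(k+1));p=np.array([535.5+69.8*np.cos(t),-67.5+69.8*np.sin(t)]); 
    arc((535.5,-67.5),p,[1.25,2.5],R=69.8)"
```

```text
a0 97.59 R 69.8
-0.0038, -0.0005, 0, 0.0069, 0.0, -0.0075, -0.0012, 0, 0.0139, 0.0, 
end [523.28   1.21]
a0 100.09 R 69.8
-0.0037, -0.0007, 0, 0.0069, 0.0, -0.0075, -0.0015, 0, 0.0139, 0.0, 
end [520.27   0.62]
a0 102.59 R 69.8
-0.0037, -0.0009, 0, 0.0069, 0.0, -0.0074, -0.0018, 0, 0.0139, 0.0, 
end [ 5.1733e+02 -1.0000e-01]
a0 105.09 R 69.8
-0.0037, -0.0010, 0, 0.0069, 0.0, -0.0073, -0.0021, 0, 0.0139, 0.0, 
end [514.41  -0.95]
a0 107.59 R 69.8
-0.0036, -0.0012, 0, 0.0069, 0.0, -0.0072, -0.0025, 0, 0.0139, 0.0, 
end [511.53  -1.96]
a0 110.09 R 69.8
-0.0036, -0.0013, 0, 0.0069, 0.0, -0.0071, -0.0028, 0, 0.0139, 0.0, 
end [508.68  -3.07]
a0 112.59 R 69.8
-0.0035, -0.0015, 0, 0.0069, 0.0, -0.0070, -0.0031, 0, 0.0139, 0.0, 
end [505.89  -4.3 ]
a0 115.09 R 69.8
-0.0034, -0.0017, 0, 0.0069, 0.0, -0.0068, -0.0034, 0, 0.0139, 0.0, 
end [503.18  -5.65]
a0 117.59 R 69.8
-0.0034, -0.0018, 0, 0.0069, 0.0, -0.0067, -0.0037, 0, 0.0139, 0.0, 
end [500.49  -7.12]
a0 120.09 R 69.8
-0.0033, -0.0019, 0, 0.0069, 0.0, -0.0065, -0.0040, 0, 0.0139, 0.0, 
end [497.91  -8.71]
a0 122.59 R 69.8
-0.0032, -0.0021, 0, 0.0069, 0.0, -0.0063, -0.0042, 0, 0.0139, 0.0, 
end [495.38 -10.37]
a0 125.09 R 69.8
-0.0031, -0.0022, 0, 0.0069, 0.0, -0.0061, -0.0045, 0, 0.0139, 0.0, 
end [492.93 -12.19]
```

>>> servo_tool --moves '[-0.0038,-0.0005,0,0.007,0,-0.0075,-0.0012,0,0.014,0,-0.0075,-0.0012,0,0.014,0]'

```text
t: 6.33
eef_pos: [523.8, 1.5, 81.6]
tcp_rot: [3.139, 0.0, 1.747]
ft_force: [0.7, 2.8, 9.2]
opening: 0.203
grip_force: 30.0
```

>>> servo_tool --moves '[-0.0037,-0.0007,0,0.007,0,-0.0075,-0.0015,0,0.014,0,-0.0075,-0.0015,0,0.014,0]'

```text
t: 6.58
eef_pos: [520.8, 0.9, 81.6]
tcp_rot: [3.139, 0.0, 1.791]
ft_force: [0.6, 3.2, 8.9]
opening: 0.206
grip_force: 30.0
```

>>> servo_tool --moves '[-0.0037,-0.0009,0,0.007,0,-0.0074,-0.0018,0,0.014,0,-0.0074,-0.0018,0,0.014,0]'

```text
t: 6.83
eef_pos: [517.8, 0.2, 81.6]
tcp_rot: [3.139, 0.0, 1.835]
ft_force: [0.2, 3.5, 9.1]
opening: 0.204
grip_force: 30.0
```

>>> servo_tool --moves '[-0.0037,-0.001,0,0.007,0,-0.0073,-0.0021,0,0.014,0,-0.0073,-0.0021,0,0.014,0]'

```text
t: 7.08
eef_pos: [514.9, -0.7, 81.6]
tcp_rot: [3.14, 0.0, 1.879]
ft_force: [-0.2, 3.8, 9.8]
opening: 0.203
grip_force: 30.0
```

>>> servo_tool --moves '[-0.0036,-0.0012,0,0.007,0,-0.0072,-0.0025,0,0.014,0,-0.0072,-0.0025,0,0.014,0]'

```text
t: 7.33
eef_pos: [511.9, -1.7, 81.6]
tcp_rot: [3.14, 0.001, 1.923]
ft_force: [0.1, 2.1, 9.6]
opening: 0.205
grip_force: 30.0
```

```bash
python3 - <<'E'
from h import *
s=state();print(s['eef_pos'].round(2),s['ft_force'].round(2),s['moment'].round(2))
snap('scene','s2');z=load('s2');z0=load('sc0')
a=z0['p'][170:270,225:375];b=z['p'][170:270,225:375]
cv2.imwrite('pics/s2c.png',cv2.resize(np.vstack([a,b]),None,fx=3,fy=3,interpolation=cv2.INTER_CUBIC))
E
```

```text
[511.95  -1.69  81.61] [0.11 2.13 9.55] [ 0.53 -0.09  0.01]
```

View pics/s2c.png

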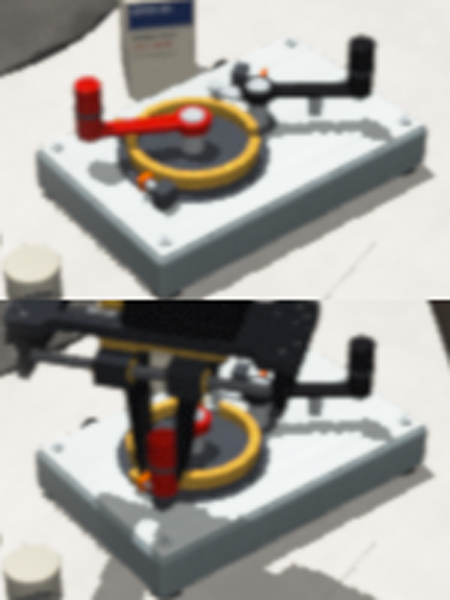

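The lever follows the gripper (red grip at (160,460) in the lower half) and has not visibly met the stop yet. I continue.

>>> servo_tool --moves '[-0.0036,-0.0013,0,0.007,0,-0.0071,-0.0028,0,0.014,0,-0.0071,-0.0028,0,0.014,0]'

```text
t: 7.63
eef_pos: [509.8, -2.6, 81.6]
tcp_rot: [3.138, 0.001, 1.966]
ft_force: [2.8, 5.9, 7.8]
opening: 0.206
grip_force: 30.0
```

Contact is beginning: the lag and the tangential force have both risen. I take a half step to confirm.

>>> servo_tool --moves '[-0.0018,-0.0008,0,0.0035,0,-0.0035,-0.0015,0,0.007,0,-0.0035,-0.0015,0,0.007,0,-0.0035,-0.0015,0,0.007,0]'

```text
t: 7.97
eef_pos: [509.3, -2.9, 81.7]
tcp_rot: [3.137, 0.002, 1.987]
ft_force: [8.5, 8.2, 4.9]
opening: 0.205
grip_force: 30.0
```

```bash
python3 - <<'E'
from h import *
s=state();print(s['eef_pos'].round(2),s['ft_force'].round(2),s['moment'].round(2),s['tcp_rot'])
E
```

```text
[509.31  -2.95  81.65] [8.52 8.24 4.89] [ 1.64 -1.35 -0.13] [3.13657126e+00 1.52693493e-03 1.98723764e+00]
```

Stop found: about 11 N at the grip, roughly 1.2 mm of compression there, with the lever near 1.38 rad. I let go and lift.

>>> servo_tool --moves '[0,0,0,0,0.3,0,0,0,0,0.5,0,0,0,0,0.5,0,0,0,0,0.5,0,0,0.08,0,0.5,0,0,0.17,0,0.5,0,0,0.25,0,0.5,0,0,0.25,0,0.5]'

```text
t: 8.63
eef_pos: [509.0, -3.9, 185.7]
tcp_rot: [3.135, 0.004, 1.988]
ft_force: [0.2, -0.1, 0.5]
opening: 0.5
grip_force: 0.0
```

>>> servo_tool --moves '[-0.02,-0.08,0,-0.04,0.55,-0.05,-0.18,0,-0.08,0.55,-0.08,-0.28,0,-0.12,0.55,-0.113,-0.393,0,-0.16,0.55,-0.113,-0.393,0,-0.2,0.55,-0.113,-0.393,0,-0.24,0.55,-0.113,-0.393,0,-0.28,0.55,-0.113,-0.393,0,-0.32,0.55,-0.113,-0.393,0,-0.36,0.55,-0.113,-0.393,0,-0.4,0.55,-0.113,-0.393,0,-0.438,0.55,-0.113,-0.393,0,-0.438,0.55]'

```text
t: 9.63
eef_pos: [461.7, -160.8, 180.2]
tcp_rot: [-3.141, 0.0, 0.606]
ft_force: [-0.1, 0.5, 0.0]
opening: 0.55
grip_force: 0.0
```

```bash
python3 - <<'E'
from h import *
s=state();print(s['eef_pos'].round(2),s['tcp_rot'].round(3),s['opening'],s['t'])
snap('top','top2');snap('wrist','w2')
z=load('w2')
u0,v0=proj(z,(461.5,-161.5,108));print(u0,v0)
w=np.array([dep(z,u,v) for v in range(max(0,int(v0)-45),min(420,int(v0)+40)) for u in range(int(u0)-45,int(u0)+45) if z['d'][v,u]>0])
m=w[(w[:,2]>104)&(w[:,2]<112)&(np.hypot(w[:,0]-461.5,w[:,1]+161.5)<25)];print(len(m),m.min(0),m.max(0),m.mean(0))
def tile(p):return p
t=load('top2')['p'][150:290,220:380]
cv2.imwrite('pics/j2.png',np.hstack([cv2.resize(t,(480,420)),cv2.resize(z['p'],None,fx=.57,fy=1)[:, :320]]))
E
```

```text
[ 461.7  -160.77  180.16] [-3.141  0.     0.606] 0.549675683025397 9.6333
275.7077524327963 227.10711046754696
602 [ 453.41190798 -172.97282812  104.06466254] [ 473.15003882 -153.38408228  109.40823332] [ 464.05129672 -162.64983932  107.30567941]
```

View pics/j2.png

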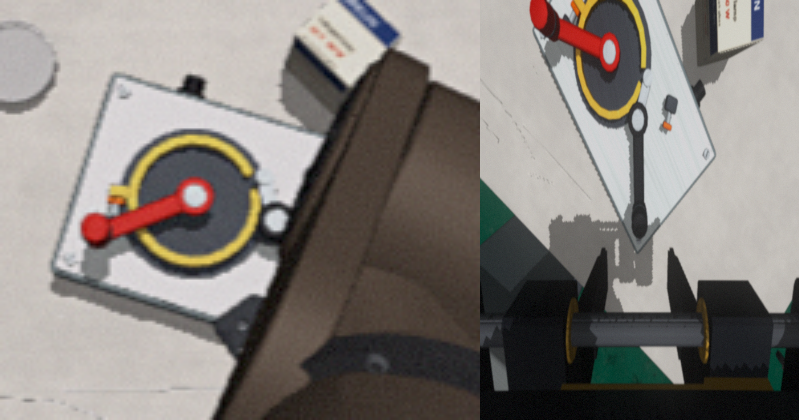

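The red tab now sits against the orange stop at (117,197), and the ring's slot at (255,183) faces the black lever's pin. Next I locate the black shaft in the wrist view at about (277,118).

```bash
python3 - <<'E'
from h import *
z=load('w2')
for n,u,v in(('bs',277,118),('rs',225,50)): print(n,dep(z,u,v).round(1),atz(z,u,v,77).round(1))
b=dep(z,277,118)[:2];g=np.array([463.3,-163.2]);d=g-b;print(np.hypot(*d),np.degrees(np.arctan2(d[1],d[0])))
t=load('top2');q=proj(t,(535,-68,78));print(q)
E
```

```text
bs [ 520.6 -121.1   72. ] [ 520.7 -121.    77. ]
rs [537.  -65.9  74.3] [536.9 -66.4  77. ]
71.13289842475011 -143.6860493631845
[285.00181187 214.53670406]
```

>>> servo_tool --moves '[0.003,-0.005,-0.07,0.008,0.55,0.003,-0.005,-0.16,0.008,0.55,0.003,-0.005,-0.248,0.008,0.55,0.003,-0.005,-0.248,0.008,0.55,0.003,-0.005,-0.248,0.008,0.0,0.003,-0.005,-0.248,0.008,0.0,0.003,-0.005,-0.248,0.008,0.0,0.003,-0.005,-0.248,0.008,0.0,0.003,-0.005,-0.248,0.008,0.0,0.003,-0.005,-0.248,0.008,0.0]'

```text
t: 10.57
eef_pos: [463.5, -163.0, 82.4]
tcp_rot: [3.14, -0.001, 0.637]
ft_force: [-0.0, -0.1, 6.8]
opening: 0.207
grip_force: 30.0
```

```bash
python3 - <<'E'
from h import *
s=state();print(s['eef_pos'].round(2),s['tcp_rot'].round(3),s['ft_force'].round(2),s['moment'].round(2))
arc((519.5,-121.5),(463.2,-162.9),[1.25,2.5,4,5.5,7,8.5,10,10],R=70)
E
```

```text
[ 463.54 -162.96   82.44] [ 3.14e+00 -1.00e-03  6.37e-01] [-0.05 -0.06  6.77] [-0.16 -0.02  0.06]
a0 -143.67 R 70
0.0021, -0.0032, 0, 0.0069, 0.0, 0.0044, -0.0062, 0, 0.0139, 0.0, 0.0073, -0.0098, 0, 0.0222, 0.0, 0.0104, -0.0132, 0, 0.0306, 0.0, 0.0135, -0.0166, 0, 0.0389, 0.0, 0.0166, -0.0199, 0, 0.0472, 0.0, 0.0199, -0.0231, 0, 0.0556, 0.0, 0.0199, -0.0231, 0, 0.0556, 0.0, 
end [ 471.16 -172.14]
```

>>> servo_tool --moves '[0.002,-0.0032,0,0.007,0,0.0044,-0.0062,0,0.014,0,0.0073,-0.0098,0,0.022,0,0.0104,-0.0132,0,0.0305,0,0.0104,-0.0132,0,0.0305,0]'

```text
t: 10.98
eef_pos: [467.9, -168.2, 82.4]
tcp_rot: [3.14, -0.001, 0.735]
ft_force: [0.0, 1.5, 8.4]
opening: 0.202
grip_force: 30.0
```

```bash
python3 - <<'E'
from h import *
s=state();print(s['eef_pos'].round(2),s['tcp_rot'].round(3),s['ft_force'].round(2),s['moment'].round(2))
arc((519.5,-121.5),(467.36,-168.18),[1.5,3,4.5,6,6],R=70)
E
```

```text
[ 467.86 -168.22   82.4 ] [ 3.14e+00 -1.00e-03  7.35e-01] [0.02 1.55 8.37] [0.38 0.07 0.04]
a0 -138.16 R 70
0.0031, -0.0034, 0, 0.0083, 0.0, 0.0063, -0.0067, 0, 0.0167, 0.0, 0.0095, -0.0099, 0, 0.0250, 0.0, 0.0129, -0.0130, 0, 0.0333, 0.0, 0.0129, -0.0130, 0, 0.0333, 0.0, 
end [ 472.52 -173.38]
```

>>> servo_tool --moves '[0.0031,-0.0034,0,0.0085,0,0.0063,-0.0067,0,0.0167,0,0.0095,-0.0099,0,0.025,0,0.0129,-0.013,0,0.0333,0,0.0129,-0.013,0,0.0333,0]'

```text
t: 11.4
eef_pos: [473.0, -173.3, 82.4]
tcp_rot: [3.14, -0.001, 0.839]
ft_force: [0.3, 2.4, 8.0]
opening: 0.202
grip_force: 30.0
```

```bash
python3 - <<'E'
from h import *
s=state();print(s['eef_pos'].round(2),s['tcp_rot'].round(3),s['ft_force'].round(2),s['moment'].round(2))
arc((519.5,-121.5),(472.52,-173.38),[2,4,6,8,10,12,14,16,18,20,20],R=70)
arc((519.5,-121.5),(472.52,-173.38),[22,24,26,28,30,32,34,36,38,40,40],R=70)
E
```

```text
[ 473.03 -173.29   82.41] [ 3.14e+00 -1.00e-03  8.39e-01] [0.29 2.41 7.99] [0.5  0.02 0.06]
a0 -132.16 R 70
0.0046, -0.0040, 0, 0.0111, 0.0, 0.0093, -0.0079, 0, 0.0222, 0.0, 0.0142, -0.0116, 0, 0.0333, 0.0, 0.0192, -0.0151, 0, 0.0444, 0.0, 0.0243, -0.0184, 0, 0.0556, 0.0, 0.0295, -0.0216, 0, 0.0667, 0.0, 0.0349, -0.0246, 0, 0.0778, 0.0, 0.0403, -0.0274, 0, 0.0889, 0.0, 0.0458, -0.0300, 0, 0.1000, 0.0, 0.0514, -0.0324, 0, 0.1111, 0.0, 0.0514, -0.0324, 0, 0.1111, 0.0, 
end [ 493.08 -186.34]
a0 -132.16 R 70
0.0571, -0.0346, 0, 0.1222, 0.0, 0.0629, -0.0366, 0, 0.1333, 0.0, 0.0687, -0.0384, 0, 0.1444, 0.0, 0.0746, -0.0400, 0, 0.1556, 0.0, 0.0806, -0.0414, 0, 0.1667, 0.0, 0.0866, -0.0426, 0, 0.1778, 0.0, 0.0926, -0.0435, 0, 0.1889, 0.0, 0.0987, -0.0443, 0, 0.2000, 0.0, 0.1047, -0.0448, 0, 0.2111, 0.0, 0.1108, -0.0452, 0, 0.2222, 0.0, 0.1108, -0.0452, 0, 0.2222, 0.0, 
end [ 516.84 -191.46]
```

The pin has passed the ring. I carry on along the arc.

>>> servo_tool --moves '[0.0046,-0.004,0,0.011,0,0.0093,-0.0079,0,0.022,0,0.0142,-0.0116,0,0.0333,0,0.0192,-0.0151,0,0.0445,0,0.0243,-0.0184,0,0.0555,0,0.0295,-0.0216,0,0.0667,0,0.0349,-0.0246,0,0.078,0,0.0403,-0.0274,0,0.089,0,0.0458,-0.03,0,0.1,0,0.0514,-0.0324,0,0.111,0,0.0514,-0.0324,0,0.111,0]'

```text
t: 12.32
eef_pos: [493.6, -185.9, 82.4]
tcp_rot: [3.141, -0.001, 1.188]
ft_force: [1.4, 5.2, 8.9]
opening: 0.204
grip_force: 30.0
```

```bash
python3 - <<'E'
from h import *
s=state();print(s['eef_pos'].round(2),s['tcp_rot'].round(3),s['ft_force'].round(2),s['moment'].round(2))
arc((519.5,-121.5),(493.08,-186.34),[2,4,6,8,10,12,14,16,18,20,22,22],R=70)
E
```

```text
[ 493.57 -185.87   82.39] [ 3.141e+00 -1.000e-03  1.188e+00] [1.35 5.16 8.94] [ 1.01 -0.19  0.11]
a0 -112.17 R 70
0.0057, -0.0022, 0, 0.0111, 0.0, 0.0115, -0.0042, 0, 0.0222, 0.0, 0.0173, -0.0060, 0, 0.0333, 0.0, 0.0232, -0.0076, 0, 0.0444, 0.0, 0.0292, -0.0090, 0, 0.0556, 0.0, 0.0352, -0.0102, 0, 0.0667, 0.0, 0.0412, -0.0111, 0, 0.0778, 0.0, 0.0472, -0.0119, 0, 0.0889, 0.0, 0.0533, -0.0124, 0, 0.1000, 0.0, 0.0594, -0.0128, 0, 0.1111, 0.0, 0.0655, -0.0129, 0, 0.1222, 0.0, 0.0655, -0.0129, 0, 0.1222, 0.0, 
end [ 519.28 -191.5 ]
```

>>> servo_tool --moves '[0.0058,-0.0016,0,0.011,0,0.0116,-0.0032,0,0.022,0,0.0174,-0.0046,0,0.0333,0,0.0233,-0.006,0,0.0445,0,0.0292,-0.0073,0,0.0555,0,0.0352,-0.0084,0,0.0667,0,0.0412,-0.0093,0,0.078,0,0.0472,-0.0101,0,0.089,0,0.0533,-0.0106,0,0.1,0,0.0594,-0.011,0,0.111,0,0.0655,-0.0111,0,0.122,0,0.0655,-0.0111,0,0.122,0]'

```text
t: 13.32
eef_pos: [519.5, -190.5, 82.4]
tcp_rot: [3.141, -0.0, 1.572]
ft_force: [-1.1, 3.3, 9.2]
opening: 0.206
grip_force: 30.0
```

```bash
python3 - <<'E'
from h import *
s=state();print(s['eef_pos'].round(2),s['tcp_rot'].round(3),s['ft_force'].round(2),s['moment'].round(2))
arc((519.5,-120.8),(519.28,-190.78),[2,4,6,8,10,12,12],R=70)
E
```

```text
[ 519.5  -190.48   82.39] [ 3.141 -0.     1.572] [-1.11  3.25  9.24] [0.56 0.22 0.07]
a0 -90.18 R 70
0.0061, 0.0000, 0, 0.0111, 0.0, 0.0122, 0.0003, 0, 0.0222, 0.0, 0.0183, 0.0009, 0, 0.0333, 0.0, 0.0244, 0.0016, 0, 0.0444, 0.0, 0.0304, 0.0025, 0, 0.0556, 0.0, 0.0364, 0.0037, 0, 0.0667, 0.0, 0.0364, 0.0037, 0, 0.0667, 0.0, 
end [ 533.84 -189.3 ]
```

>>> servo_tool --moves '[0.006,0.0002,0,0.011,0,0.0122,0.0006,0,0.022,0,0.0183,0.0012,0,0.0333,0,0.0244,0.002,0,0.0445,0,0.0304,0.003,0,0.0555,0,0.0364,0.0042,0,0.0667,0,0.0364,0.0042,0,0.0667,0]'

```text
t: 13.9
eef_pos: [533.9, -188.7, 82.4]
tcp_rot: [3.142, -0.0, 1.782]
ft_force: [-2.4, 3.0, 8.6]
opening: 0.209
grip_force: 30.0
```

```bash
python3 - <<'E'
from h import *
s=state();print(s['eef_pos'].round(2),s['tcp_rot'].round(3),s['ft_force'].round(2),s['moment'].round(2))
arc((519.5,-120.6),(533.84,-189.1),[1.5,3,3,4,5,6],R=70)
E
```

```text
[ 533.92 -188.75   82.4 ] [ 3.142 -0.     1.782] [-2.36  3.04  8.6 ] [0.6  0.34 0.12]
a0 -78.18 R 70
0.0045, 0.0010, 0, 0.0083, 0.0, 0.0089, 0.0021, 0, 0.0167, 0.0, 0.0089, 0.0021, 0, 0.0167, 0.0, 0.0119, 0.0029, 0, 0.0222, 0.0, 0.0148, 0.0037, 0, 0.0278, 0.0, 0.0177, 0.0046, 0, 0.0333, 0.0, 
end [ 540.92 -187.26]
```

>>> servo_tool --moves '[0.0045,0.001,0,0.0085,0,0.009,0.0021,0,0.0167,0,0.009,0.0021,0,0.0167,0]'

```text
t: 14.15
eef_pos: [537.3, -187.9, 82.4]
tcp_rot: [-3.141, -0.0, 1.834]
ft_force: [-3.6, 3.3, 9.7]
opening: 0.204
grip_force: 30.0
```

Tangential force is about 2.7 N. I keep going in small steps.

>>> servo_tool --moves '[0.003,0.0008,0,0.0055,0,0.006,0.0017,0,0.011,0,0.006,0.0017,0,0.011,0]'

```text
t: 14.4
eef_pos: [539.6, -187.2, 82.4]
tcp_rot: [-3.141, -0.0, 1.868]
ft_force: [-4.0, 2.8, 9.6]
opening: 0.206
grip_force: 30.0
```

>>> servo_tool --moves '[0.003,0.0009,0,0.0055,0,0.006,0.0018,0,0.011,0,0.006,0.0018,0,0.011,0]'

```text
t: 14.65
eef_pos: [541.5, -186.6, 82.4]
tcp_rot: [-3.14, -0.001, 1.902]
ft_force: [-7.3, 1.7, 10.3]
opening: 0.205
grip_force: 30.0
```

>>> servo_tool --moves '[0.003,0.001,0,0.0055,0,0.006,0.002,0,0.011,0,0.006,0.002,0,0.011,0]'

```text
t: 14.9
eef_pos: [543.2, -186.0, 82.3]
tcp_rot: [-3.139, -0.001, 1.937]
ft_force: [-11.4, -1.0, 11.5]
opening: 0.204
grip_force: 30.0
```

The black lever is home: about 11 N at the grip at roughly 1.29 rad, against a stop at 1.27. I let go and lift clear.

>>> servo_tool --moves '[0,0,0,0,0.3,0,0,0,0,0.5,0,0,0,0,0.5,0,0,0,0,0.5,0,0,0.08,0,0.5,0,0,0.17,0,0.5,0,0,0.25,0,0.5,0,0,0.25,0,0.5]'

```text
t: 15.57
eef_pos: [546.9, -186.8, 187.3]
tcp_rot: [3.135, 0.006, 1.935]
ft_force: [0.6, -0.9, 0.3]
opening: 0.498
grip_force: 0.0
```

>>> servo_tool --moves '[-0.05,-0.09,0,0,0.5,-0.1,-0.18,0,0,0.5,-0.15,-0.27,0,0,0.5,-0.2,-0.36,0,0,0.5,-0.25,-0.45,0,0,0.5,-0.25,-0.55,0,0,0.5,-0.25,-0.64,0,0,0.5,-0.25,-0.7,0,0,0.5,-0.25,-0.7,0,0,0.5,-0.25,-0.7,0,0,0.5]'

```text
t: 16.4
eef_pos: [444.2, -466.8, 180.5]
tcp_rot: [-3.142, -0.001, 1.933]
ft_force: [0.2, 1.3, -0.4]
opening: 0.5
grip_force: 0.0
```

```bash
python3 - <<'E'
from h import *
snap('top','top3');a=load('top0')['p'][140:290,190:390];b=load('top3')['p'][140:290,190:390]
cv2.imwrite('pics/j3.png',cv2.resize(np.hstack([a,b]),(800,300),interpolation=cv2.INTER_CUBIC))
z=load('top3')
s=state();print(s['t'],s['eef_pos'].round(1),s['ft_force'].round(1))
E
```

```text
16.45 [ 444.5 -465.7  180.7] [-0.1  0.3  0.3]
```

View pics/j3.png

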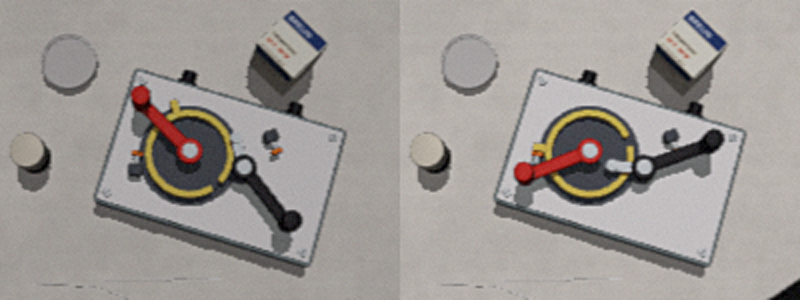

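The red tab is on its stop at (540,150) and the pin is inside the ring at (615,165). The black lever covers its orange stop near (675,145), and the dish, case and carton have not moved.

```bash
python3 -c "
from cell import *
print(job_done())"
```

```text
the job is handed in; nothing more can be done
None
```

Job handed in at about 16.5 s of the 61 s allowed: I turned the red lever to its stop, then the black lever home, each to about 11 N at the grip, let both go, and the last top view shows the bystanders unmoved.

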